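Seat the charm bar and lock its clamp

TASK

Get the loaded charm bar ready for enamelling: first, with the clamp still open, push the bar along its channel until its end is fully home against the blue stop block. Then push the red-handled clamp lever round past its first detent (yellow dot) all the way to its second stop (green dot), so that the bar is locked. Work by pushing with the fingertips only: lift nothing, and leave the jars, tools and other things where they are.

Things in the scene. Friction and masses are not known exactly. Their poses are not given: they have to be found in the camera images.
- fixture: Aluminium plate fixed to the bench: x -120 to 160, y -210 to 210 mm, 12 mm thick; origin on the bench, z up, yaw within 0.3 rad. Its y runs along the bar's channel to the blue stop, its x from channel to lever. Channel: 28 mm wide, centred on x = -40 mm, floor 12 and rail tops 20 mm above the bench. The brass jaw beside it (y -13 to 53 mm, top 31 mm above the bench) moves with the lever.
- charm_bar: Loose dark steel bar, 24 wide x 180 long (along fixture y) x 26 mm high, 0.2 to 0.42 kg, seven charms fixed on top (5 mm more). Lies in the channel. Origin: centre of its underside, 12 mm above the bench. Its near end face, 90 mm to -y of the origin, is free to push on, above the rails. Starts 40 to 80 mm short of home; home: origin at fixture (-40, 10) mm. Slides with 1 to 5 N.
- stop_face (a point): Centre of the blue stop block's face that the bar's leading end must touch: fixture (-40, +100, 25) mm. Axes as the fixture's. The block is 50 wide, 22 thick, its top 46 mm above the bench.
- lever_pivot (a point): Vertical pivot axis of the clamp lever, on the plate's top: fixture (55, 30, 12) mm, axes as the fixture's. Round the pivot lies a grey block 50 x 80 mm, top 28 mm above the bench.
- lever_knob (a point): Centre of the top of the lever's upright round red handle: 20 mm diameter, from 30 to 86 mm above the bench, 75 mm from the pivot axis. The point turns with the lever; its x axis points from the pivot outwards along the flat steel arm (top 38 mm above the bench).
- clamp_lever (a joint): Lever angle, rad, growing anticlockwise from above. 0 = open (black dot; arm 0.72 rad clockwise of the fixture's x axis), 0.72 = first detent (yellow dot), 1.44 = second stop, locked (green dot), a hard end. A spring resists half way to each notch (up to some 6 N at the handle), then draws the lever in; from about 1.15 on it snaps to 1.44 by itself.
- jar_blue: Bystander: small glass jar, blue cap, 36 mm diameter x 45 mm, standing on the plate on the robot's side of the channel. Origin at the centre of its underside.
- jar_red: Bystander: the same jar with a red cap, standing on the plate near its -y edge on the lever side.
- spare_bar: Bystander: second charm bar, 24 x 180 x 26 mm, lying on the bench to the left (+y). Origin at the centre of its underside.
- dispenser: Bystander: syringe-like enamel dispenser, about 170 mm long and 28 mm high, lying on the bench to the right (-y). Origin under its middle.
- dish: Bystander: white bowl, 90 mm diameter, 30 mm high, on the bench to the right (-y). Origin at the centre of its underside.
- brush: Bystander: brush 170 mm long lying on the bench to the left (+y).
Not all that is in view belongs to the job. What is shaped like the charm_bar but orange is not meant.

How it is judged:
On the way, in this order (a step that is already met when the one before it is completed fails the run):
1. the bar is home against the blue stop, within 3.5 mm, the clamp lever still open (y of charm_bar in the frame of fixture above 0.0065 m and value of joint clamp_lever below 0.3 rad), for 0.2 s.
2. the lever is past the first detent and at its second stop (value of joint clamp_lever above 1.35 rad), for 0.2 s.
At the end, for the whole second after the job is handed in: The bar lies flat in its channel, within 3.5 mm of touching the stop, at rest, and the lever rests at its second stop (1.35 rad or more of 1.44) (y of charm_bar in the frame of fixture above 0.0065 m and x of charm_bar in the frame of fixture between -0.045 and -0.035 m and z of charm_bar in the frame of fixture below 0.017 m and value of joint clamp_lever above 1.35 rad and velocity of joint clamp_lever below 0.1 rad/s and linear speed of charm_bar below 0.01 m/s).
It fails at once if the charm bar is lifted more than 10 mm or tipped (height (world z) of charm_bar above 0.022 m or angle between charm_bar's own z axis and vertical above 0.15 rad).
It fails at once if a bystander is moved more than 20 mm, lifted or tipped over (distance of any of jar_blue, jar_red, spare_bar, dispenser, dish, brush from where it was at the start of the episode above 0.02 m or angle between any of jar_blue, jar_red, spare_bar, dispenser, dish's own z axis and vertical above 0.5 rad).
It also fails if it takes over 51 s, if anything falls off the work surface, if the arm or the gripper's body presses on something with over 40 N, if the wrist force passes 120 N, or if a joint passes its speed limit or range.

ROBOT

A 6-joint arm with a two-finger parallel gripper is mounted at the origin on the work surface. World frame = base frame: x ahead of the robot, y to its left, z up, the work surface at z = 0. Lengths are in m, angles in rad, forces in N, time in s.
With the tool pointing down it reaches from about 0.35 to 0.775 m from the base axis. Payload 5.5 kg.
Tool frame: the origin (TCP) lies where the fingers leave the gripper's body, on its centre line; the fingertips stand env.tip_reach ahead of it and the grasp point (between the pads) lies 54 mm ahead of it (env.tip_reach is the distance from the TCP to the fingertips, in m); z points along the fingers, y is the line along which they close (so a half turn about z gives the same grasp; the last joint's range is limited). The gripper opens to 85 mm and grips with 20 to 120 N. Pads are 22 mm wide; open, the fingers measure 114 mm over their backs; the gripper's body (76 mm by 85 mm) begins 54 mm behind the grasp point. The pads swing forward as they close: fully open they stand 13 mm farther back than shut.
Start: joints at [1.184, 0.313, 0.046, 1.304, 0, 1.431], TCP at [0.14, 0.558, 0.304] pointing down, gripper open.
Joint ranges: [-2.76, 2.76], [-0.86, 1.69], [-1.03, 1.26], [-2.2, 2.34], [-1.47, 1.5], [-3.14, 3.14]. Speed limits (rad/s): [2.57, 2.57, 3.14, 3.14, 3.14, 3.14].

INTERFACE

Orientations are given as a unit quaternion [w, x, y, z].
In Python, from workcell import status, optics, hand_in, env gives the robot as it stands.
- The arm moves only by the shell command python3 -m handwheel 'ROWS' [FORCE]. ROWS is a JSON object whose one key "deltas" holds a list of rows, each a list of 5 numbers: the opening, from -1 (shut) to 1 (fully open), then the shift along the tool's x, y, z in units of 40 mm (1.0 is 40 mm), then the turn about the tool's z in units of 10 degrees (1.0 is 10 degrees). In form: {"deltas": [[jaw, x, y, z, roll], ...]}. A call has 1 to 20 rows; each row shifts and turns the commanded pose from where the row before left it, along the tool's axes as they then stand; what a row does not reach is not made up. A row lasts 1/8 s, in which the tool goes at most 62.5 mm and 10.7 degrees, less where a joint would pass 70% of its speed; a pose out of reach is approached as far as the arm can. A call is refused whole if a number of a shift passes 1 or a number of a turn 1, either way. A call with a gripper value outside its range is refused whole. The fingers move at their own pace and stop on an object; FORCE is the grip in N (left out, the last holds). Time passes only in rows, so rows that do not move let the fingers close. It gives the time, the measured TCP pose, the force, the opening and the grip force at its end, in the units of the state.
- status.get_state(): the state, without advancing time (a new reading comes with each control period).
- optics.read_camera(name): name is "side" or "top" or "wrist"; returns a dict with "frame" (480x640x3 uint8, red, green, blue), "depth" (480x640 float32, m along the optical axis (not along the pixel's ray), 0 where there is no reading), "vfov" (degrees; the focal length in pixels is half the picture's height over the tangent of half this angle, whatever the lens; pixels are square), "cx", "cy" (the principal point, pixels), "origin" and "attitude" of the camera in the world. Camera axes: x right, y down, z forward; pixel columns grow to the right and rows downward; lengths in m; the calibration is good to about 2 mm. The wrist camera is an equidistant fisheye: a pixel r from the principal point sees the ray r / f radians off the axis. A picture is of the moment at which its call begins.
- hand_in(): hands the job in; it is judged then, once.
The state is a dict: "clock": time; "joint_pos": joint angles; "qvel": joint speeds; "tau": joint torques, N m; "tcp_pos": TCP position; "orientation": TCP orientation; "wrist_force": force on the tool from outside, world axes, zero at the start; "ft_torque": the same for the moment, N m; "finger_gap": finger opening in m; "grip_force": force on a finger pad.
Only numpy, scipy, OpenCV 4.12 (cv2) and the standard library are available. Lean on these libraries where they do the work, as an engineer would, in place of code of your own. Each camera call takes 0.05 s, during which the arm holds its last target. There are 200 camera calls.

## Working session

There is one attempt and no reset: what is moved stays moved. The work goes in short steps, Python scripts to look and compute and a shell command to move; the robot and the scene stay as the last step left them, time stands still between calls to the robot, and variables do not carry over. Pictures are saved under pics/ and viewed, at most 10 in all, crops included, and the job is handed in when it is done.

```bash
ls; mkdir -p pics; cat > h.py <<'E'
import numpy as np,cv2
from scipy.spatial.transform import Rotation as R
from workcell import status,optics,env
def snap(n,fn):
    d=optics.read_camera(n); np.savez('pics/'+fn+'.npz',**{k:np.array(v) for k,v in d.items()})
    cv2.imwrite('pics/'+fn+'.png',d['frame'][:,:,::-1]); return d
def rot(a):
    a=np.array(a); return a if a.shape==(3,3) else R.from_quat(np.r_[a[1:],a[0]]).as_matrix()
def px(d,u,v,z=None):
    "world point of pixel, by plane z or depth"
    f=240/np.tan(np.radians(float(d['vfov']))/2)
    r=np.array([(u-d['cx'])/f,(v-d['cy'])/f,1]); A=rot(d['attitude']); o=np.array(d['origin'])
    if z is None: return o+A@r*np.median(d['depth'][int(v)-1:int(v)+2,int(u)-1:int(u)+2])
    w=A@r; return o+w*(z-o[2])/w[2]
E
python3 - <<'E'
from h import *
np.set_printoptions(precision=4,suppress=True)
print(status.get_state(),env.tip_reach)
for n in('top','side'):
    d=snap(n,n+'0');print(d['origin'],d['attitude'],d['vfov'],d['cx'],d['cy'])
E
```

```text
pics
{'clock': 0.0, 'joint_pos': array([1.1844, 0.314 , 0.045 , 1.3036, 0.    , 1.4312]), 'qvel': array([ 0.0005,  0.0014, -0.0005, -0.0002,  0.0005, -0.0021]), 'tau': array([ -0.0002, -48.0629,  29.8531,   0.0194,  -0.    ,   0.    ]), 'tcp_pos': array([0.1403, 0.5572, 0.303 ]), 'orientation': array([-0.0002,  0.1231,  0.9924, -0.0009]), 'wrist_force': array([0.3944, 1.0363, 0.0242]), 'ft_torque': array([-0.0247,  0.0026, -0.0293]), 'grip_force': 0.0, 'finger_gap': 0.08546697338362744} 0.0726
[0.2009 0.0069 1.3767] [-0.0758  0.7104 -0.6957  0.0747] 42.33724697277298 318.7394809365875 252.68369095586468
[-0.2772 -0.7668  0.8142] [-0.4372  0.8173 -0.3289  0.1808] 45.46739270697322 322.85272152419077 242.13740756814775
```

View pics/top0.png

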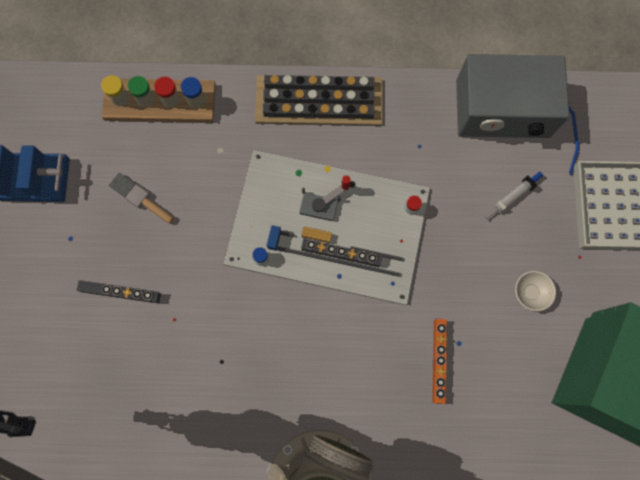

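View pics/side0.png

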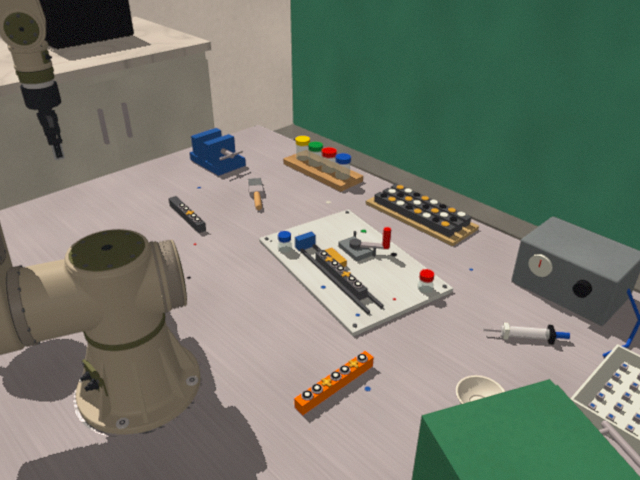

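The top picture shows the plate with its corners near (256,153), (429,187), (410,302) and (226,265). The bar runs from (303,243) to (381,260), with the blue stop at (274,238) and the red knob at about (347,183). I'll enlarge this area.

```bash
python3 - <<'E'
from h import *
im=cv2.imread('pics/top0.png')[145:310,220:440]
cv2.imwrite('pics/crop0.png',cv2.resize(im,None,fx=3.6,fy=3.6,interpolation=cv2.INTER_CUBIC))
E
```

```text
(no output)
```

View pics/crop0.png

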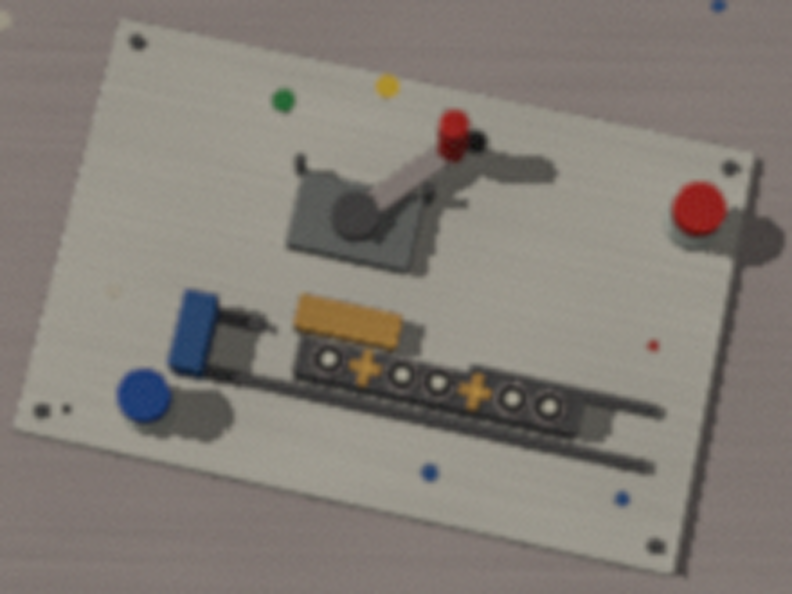

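```bash
cat > fit.py <<'E'
from h import *
np.set_printoptions(precision=4,suppress=True)
d=np.load('pics/top0.npz')
c=lambda x,y,z:px(d,220+x/3.6-.36,145+y/3.6-.36,z)
W=np.array([c(120,20,.012),c(757,153,.012),c(683,573,.012),c(13,430,.012)])[:,:2]
F=np.array([[.16,.21],[.16,-.21],[-.12,-.21],[-.12,.21]])
wm,fm=W.mean(0),F.mean(0)
a=np.angle(((W-wm)@[1,1j]*np.conj((F-fm)@[1,1j])).sum())
Q=np.array([[np.cos(a),-np.sin(a)],[np.sin(a),np.cos(a)]]); t=wm-Q@fm
w2f=lambda p:(np.asarray(p)[:2]-t)@Q
f2w=lambda p:t+Q@np.asarray(p)
E
python3 - <<'E'
from fit import *
print('yaw',a,'t',t,'res',W-(F@Q.T+t))
for n,p in dict(barfar=(298,358,.038),barnear=(578,420,.038),stopL=(185,290,.046),stopface1=(218,297,.046),stopface2=(204,376,.046),knob=(455,121,.086),pivot=(357,215,.04),jarb=(143,395,.045),jarr=(698,208,.045),railend=(660,411,.02),railend2=(650,466,.02)).items():
    print(n,w2f(c(*p))*1000)
for p in [(-.04,-.08),(-.04,-.17),(-.04,.1),(.055,.03),(.1,-.1)]: print(p,f2w(p))
s=status.get_state();T=rot(s['orientation']);print(T, w2f(s['tcp_pos']))
E
```

```text
yaw -0.19277668060755368 t [ 0.5416 -0.005 ] res [[-0.0008  0.0004]
 [-0.002   0.0008]
 [ 0.0012 -0.0028]
 [ 0.0016  0.0016]]
barfar [-41.8089  46.4167]
barnear [ -43.4417 -129.5336]
stopL [-16.3837 123.2045]
stopface1 [-16.4061 102.3359]
stopface2 [-66.7776  99.4842]
knob [112.1411 -18.245 ]
pivot [54.8703 30.2262]
jarb [-86.0487 133.2881]
jarr [ 102.8439 -176.2835]
railend [ -23.096  -179.2195]
railend2 [ -58.5101 -179.5649]
(-0.04, -0.08) [ 0.487  -0.0759]
(-0.04, -0.17) [ 0.4697 -0.1642]
(-0.04, 0.1) [0.5215 0.1008]
(0.055, 0.03) [0.6013 0.0139]
(0.1, -0.1) [ 0.6205 -0.1223]
[[-0.9697  0.2443 -0.0006]
 [ 0.2443  0.9697 -0.0016]
 [ 0.0002 -0.0017 -1.    ]] [-0.5015  0.475 ]
```

The pose fit is good: yaw is -0.193, the fixture origin is at (0.5416, -0.005), and the bar is about 52 mm short of home. I'll move above the channel behind the bar's near end, with the jaws shut.

```bash
python3 -m handwheel '{"deltas":[[-1,-1,0.5,0,-0.31],[-1,-1,0.5,0,0],[-1,-1,-0.5,0,0],[-1,-1,-1,0,0],[-1,-0.5,-1,0,0],[-1,-0.5,-1,0,0],[-1,-0.5,-1,0,0],[-1,-0.5,-1,0,0],[-1,-0.5,-1,0,0],[-1,-0.5,-1,0,0],[-1,-0.5,-1,0,0],[-1,-0.5,-1,0,0],[-1,-0.5,-1,0,0],[-1,-0.5,-1,0,0],[-1,-0.5,-1,0,0],[-1,-0.5,-1,0,0],[-1,-0.5,-1,0,0],[-1,-0.5,-1,0,0],[-1,0,-1,0,0],[-1,0,0,0,0]]}'; cat > st.py <<'E'
from fit import *
s=status.get_state();T=rot(s['orientation']);p=s['tcp_pos']
print('clock',s['clock'],'TCP fix',w2f(p)*1000,'z',p[2]*1000,'tip z',(p[2]-env.tip_reach)*1000,'dyaw',np.degrees(np.arctan2(T[0,1],T[1,1])+a),'F fix',s['wrist_force'][:2]@Q,s['wrist_force'][2],'tilt',T[:2,2],'reach',env.tip_reach,'gap',s['finger_gap'])
E
python3 st.py
```

```text
clock: 2.6
tcp_pos: [0.4538, -0.1396, 0.3033]
orientation: [-0.001, 0.098, 0.995, 0.0]
wrist_force: [-0.2, 0.9, -0.4]
finger_gap: 0.0
grip_force: 0.0
clock 2.6 TCP fix [ -60.3261 -148.9432] z 303.25839194030027 tip z 230.6583919403003 dyaw 0.23649988260586563 F fix [-0.4252  0.876 ] -0.4222605061569283 tilt [-0.001   0.0003] reach 0.0726 gap 2.1226383790777966e-05
```

```bash
python3 -m handwheel '{"deltas":[[-1,-0.5,-0.4,0,0],[-1,0,0,1,0],[-1,0,0,1,0],[-1,0,0,1,0],[-1,0,0,1,0],[-1,0,0,0.8,0],[-1,0,0,0.28,0],[-1,0,0,0,0],[-1,0,0,0,0]]}'; python3 st.py; python3 - <<'E'
from h import *
snap('side','s1'); d=snap('top','t1')
im=cv2.imread('pics/s1.png')[190:350,240:470]
cv2.imwrite('pics/s1c.png',cv2.resize(im,None,fx=3.4,fy=3.4,interpolation=cv2.INTER_CUBIC))
E
```

```text
clock: 3.72
tcp_pos: [0.4717, -0.1572, 0.102]
orientation: [0.001, 0.096, 0.995, -0.0]
wrist_force: [0.1, -0.2, -0.1]
finger_gap: 0.0004
grip_force: 0.0
clock 3.725 TCP fix [ -39.4162 -162.7679] z 101.95405601709054 tip z 29.354056017090542 dyaw -0.02570309600954503 F fix [ 0.116  -0.1311] -0.10400327383412977 tilt [ 0.002  -0.0009] reach 0.0726 gap 0.0003636975528461355
```

View pics/s1c.png

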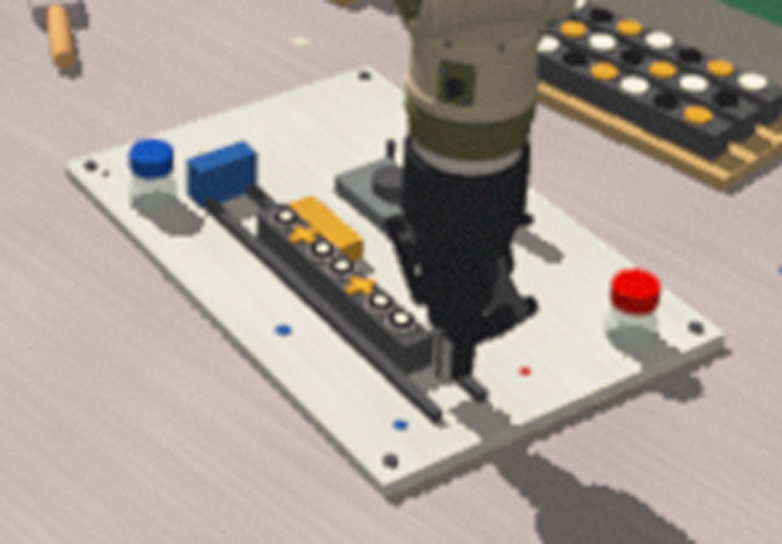

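The shut fingers stand between the rails, just behind the bar's near end at crop (440,350). I'll push in +y in small steps.

```bash
python3 -m handwheel '{"deltas":[[-1,0,0,0.08,0],[-1,0,0.2,0,0],[-1,0,0.2,0,0],[-1,0,0.2,0,0],[-1,0,0.2,0,0],[-1,0,0.2,0,0],[-1,0,0.2,0,0],[-1,0,0,0,0]]}'; python3 st.py;  python3 -m handwheel '{"deltas":[[-1,0,0.1,0,0],[-1,0,0.1,0,0],[-1,0,0,0,0]]}'; python3 st.py
```

```text
clock: 4.82
tcp_pos: [0.4799, -0.109, 0.0974]
orientation: [-0.0, 0.096, 0.995, 0.0]
wrist_force: [0.4, -0.9, 1.3]
finger_gap: 0.0001
grip_force: 0.0
clock 4.825 TCP fix [ -40.547  -113.8663] z 97.41222973749211 tip z 24.812229737492114 dyaw -0.07427237761567215 F fix [ 0.5483 -0.796 ] 1.2760625662841016 tilt [-0.0001  0.001 ] reach 0.0726 gap 0.00012590064832254777
clock: 5.2
tcp_pos: [0.4815, -0.1018, 0.0974]
orientation: [0.0, 0.096, 0.995, 0.0]
wrist_force: [0.4, -0.4, 0.2]
finger_gap: -0.0
grip_force: 0.0
clock 5.2 TCP fix [ -40.3725 -106.4559] z 97.44992308043052 tip z 24.849923080430518 dyaw -0.022551052436604255 F fix [ 0.5156 -0.3166] 0.2119983788860648 tilt [0.0001 0.0007] reach 0.0726 gap -2.9012911428343485e-05
```

```bash
for i in 1; do python3 -m handwheel '{"deltas":[[-1,0,0.1,0,0],[-1,0,0.1,0,0],[-1,0,0,0,0]]}' | grep -E "tcp|force"; python3 st.py; python3 -m handwheel '{"deltas":[[-1,0,0.08,0,0],[-1,0,0,0,0]]}' | grep -E "force"; python3 st.py; done
python3 - <<'E'
from h import *
snap('top','t2'); snap('side','s2')
E
```

```text
tcp_pos: [0.4831, -0.0938, 0.0975]
wrist_force: [0.4, 0.3, 0.2]
grip_force: 0.0
clock 5.575 TCP fix [-40.4133 -98.3128] z 97.46294293645522 tip z 24.86294293645522 dyaw -0.036231141560047204 F fix [0.3694 0.3499] 0.22747453212474433 tilt [0.0001 0.0007] reach 0.0726 gap -4.542534204600976e-05
wrist_force: [0.7, -1.2, -0.3]
grip_force: 0.2
clock 5.825 TCP fix [-40.3556 -95.3161] z 97.4808136524167 tip z 24.880813652416705 dyaw -0.022260844741315268 F fix [ 0.945  -0.9912] -0.29841409295645804 tilt [0.0001 0.0004] reach 0.0726 gap -4.120947296760565e-05
```

```bash
python3 - <<'E'
import cv2,numpy as np
t=cv2.imread('pics/t2.png')[215:285,255:395]; s=cv2.imread('pics/s2.png')[220:310,270:400]
cv2.imwrite('pics/c2.png',np.vstack([cv2.resize(t,(580,290),interpolation=3),cv2.resize(s,(580,300),interpolation=3)]))
E
```

```text
(no output)
```

View pics/c2.png

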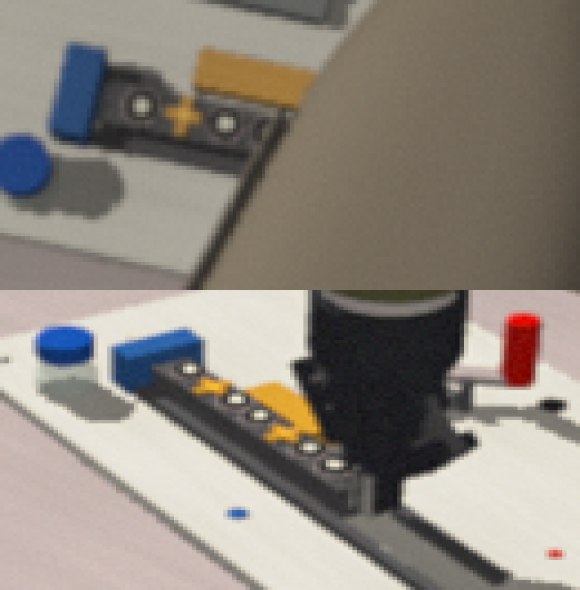

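The bar is at or nearly at the stop: the first charm is at crop (142,105) and the stop edge at (103,95). I'll keep pushing gently until the force rises.

```bash
python3 -m handwheel '{"deltas":[[-1,0,0.05,0,0],[-1,0,0,0,0]]}' | grep wrist; python3 st.py; python3 -m handwheel '{"deltas":[[-1,0,0.05,0,0],[-1,0,0,0,0]]}' | grep wrist; python3 st.py
```

```text
wrist_force: [0.6, -1.5, 0.7]
clock 6.175 TCP fix [-40.3487 -93.559 ] z 97.47248681639533 tip z 24.87248681639534 dyaw -0.006770984678228295 F fix [ 0.8847 -1.391 ] 0.6791811509112108 tilt [0. 0.] reach 0.0726 gap 2.347173210714333e-05
wrist_force: [-0.1, -2.0, -0.2]
clock 6.425 TCP fix [-40.3205 -91.5871] z 97.5105653314437 tip z 24.910565331443703 dyaw -0.005898147537147866 F fix [ 0.2456 -1.9794] -0.17635835597845761 tilt [ 0.0001 -0.0002] reach 0.0726 gap 8.277429893081922e-05
```

```bash
python3 -m handwheel '{"deltas":[[-1,0,0.05,0,0],[-1,0,0,0,0]]}' | grep wrist; python3 st.py; python3 -m handwheel '{"deltas":[[-1,0,0.05,0,0],[-1,0,0,0,0],[-1,0,0,0,0]]}' | grep wrist; python3 st.py
```

```text
wrist_force: [-2.9, -7.2, -0.6]
clock 6.675 TCP fix [-40.2589 -91.0577] z 97.5614100700036 tip z 24.961410070003602 dyaw 0.058108407200640706 F fix [-1.4776 -7.6621] -0.5812344358816118 tilt [-0.0009 -0.004 ] reach 0.0726 gap 0.00022935283585854768
wrist_force: [-2.7, -14.5, -0.1]
clock 7.05 TCP fix [-40.0383 -90.584 ] z 97.64229810915523 tip z 25.04229810915523 dyaw 0.1382909594835903 F fix [  0.1311 -14.798 ] -0.073277056653347 tilt [-0.0015 -0.0076] reach 0.0726 gap -8.096245575437395e-05
```

The force rose to 15 N with no further travel, so the bar is home. Next I back off, lift, and move to the clockwise side of the knob.

```bash
python3 -m handwheel '{"deltas":[[-1,0,-0.1,0,0],[-1,0,-0.2,0,0],[-1,0,0,-1,0],[-1,0,0,-1,0],[-1,-1,0.2,0,0],[-1,-1,0.3,0,0],[-1,-1,0.2,0,0],[-1,-0.8,0,0,0],[-1,0,0,0,0],[-1,0,0,0,0]]}'; python3 st.py; python3 - <<'E'
from h import *
d=snap('top','t3'); s=snap('side','s3')
t=cv2.imread('pics/t3.png')[145:295,215:365]; s=cv2.imread('pics/s3.png')[200:310,260:440]
cv2.imwrite('pics/c3.png',np.hstack([cv2.resize(t,(380,380),interpolation=3),cv2.resize(s,(420,380),interpolation=3)]))
E
```

```text
clock: 8.3
tcp_pos: [0.6366, -0.0964, 0.1769]
orientation: [-0.001, 0.096, 0.995, 0.0]
wrist_force: [-0.3, 0.3, -0.3]
finger_gap: 0.0001
grip_force: 0.0
clock 8.3 TCP fix [110.7847 -71.443 ] z 176.8806170248587 tip z 104.28061702485871 dyaw -0.01451543729788309 F fix [-0.3958  0.2768] -0.2730519063458563 tilt [-0.0017  0.001 ] reach 0.0726 gap 9.974886783169169e-05
```

View pics/c3.png

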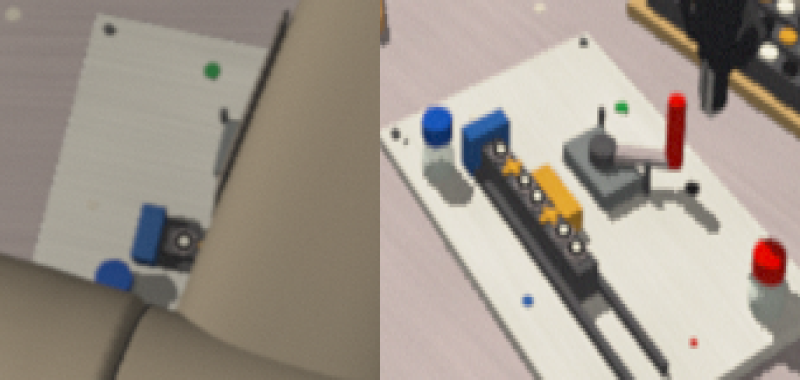

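The bar touches the blue stop at right crop (490,145), and the lever is still open. I'll lower beside the knob and push along +y.

```bash
python3 -m handwheel '{"deltas":[[-1,0,0,0.8,0],[-1,0,0,0.56,0],[-1,0,0.3,0,0],[-1,0,0.3,0,0],[-1,-0.05,0.2,0,0],[-1,-0.1,0.2,0,0],[-1,-0.1,0.2,0,0],[-1,-0.1,0.2,0,0],[-1,0,0,0,0]]}'; python3 st.py
```

```text
clock: 9.52
tcp_pos: [0.6617, -0.0523, 0.125]
orientation: [0.0, 0.1, 0.995, -0.008]
wrist_force: [-2.8, -23.5, 0.3]
finger_gap: 0.0
grip_force: 11.9
clock 9.525 TCP fix [126.969  -23.3728] z 124.97049927930115 tip z 52.37049927930115 dyaw 0.37735709761618275 F fix [  1.7048 -23.5742] 0.30136626740405137 tilt [-0.0007 -0.0159] reach 0.0726 gap 2.564559099862992e-05
```

```bash
python3 - <<'E'
from h import *
s=snap('side','s4');w=snap('wrist','w4')
s=cv2.imread('pics/s4.png')[170:290,310:440]; w=cv2.imread('pics/w4.png')
cv2.imwrite('pics/c4.png',np.hstack([cv2.resize(s,(400,370),interpolation=3),cv2.resize(w,(400,370),interpolation=cv2.INTER_AREA)]))
E
```

```text
(no output)
```

View pics/c4.png

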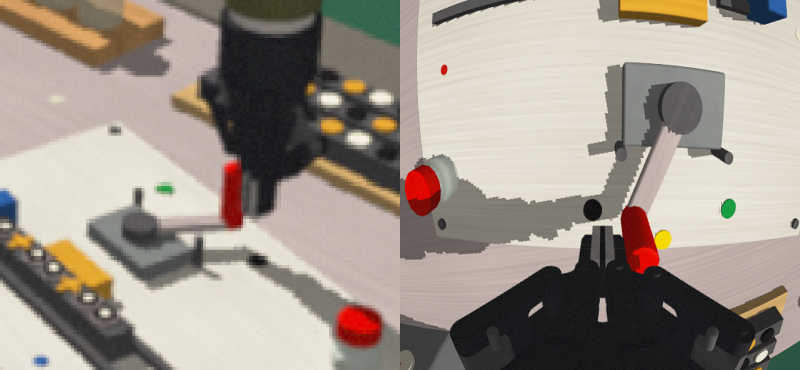

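The fingertips bear squarely on the knob at right crop (635,240). The lever is moving and is now at the spring hump, so I'll continue.

```bash
python3 -m handwheel '{"deltas":[[-1,0,0.2,0,0],[-1,0,0.2,0,0],[-1,0,0.1,0,0],[-1,0,0,0,0]]}'; python3 st.py
```

```text
clock: 10.12
tcp_pos: [0.6721, -0.0331, 0.1261]
orientation: [0.008, 0.1, 0.995, -0.007]
wrist_force: [12.0, -21.1, -3.6]
finger_gap: 0.0
grip_force: 9.2
clock 10.125 TCP fix [133.5425  -2.5197] z 126.10292548230284 tip z 53.50292548230284 dyaw 0.415076868975417 F fix [ 15.8487 -18.4311] -3.608148504990939 tilt [ 0.0138 -0.0153] reach 0.0726 gap 4.292180907194226e-05
```

```bash
python3 -m handwheel '{"deltas":[[-1,-0.12,0.1,0,0],[-1,0,0.2,0,0],[-1,0,0.2,0,0],[-1,0,0.2,0,0],[-1,0,0,0,0]]}'; python3 st.py; python3 - <<'E'
from h import *
snap('wrist','w5')
E
```

```text
clock: 10.75
tcp_pos: [0.6801, -0.0068, 0.1261]
orientation: [0.005, 0.1, 0.995, -0.008]
wrist_force: [6.8, -22.9, -1.7]
finger_gap: -0.0002
grip_force: 11.7
clock 10.75 TCP fix [136.3242  24.8031] z 126.11925998946177 tip z 53.51925998946177 dyaw 0.4255342161017925 F fix [ 11.1116 -21.2034] -1.6910404662375753 tilt [ 0.0094 -0.0164] reach 0.0726 gap -0.00019709539137456318
```

View pics/w5.png

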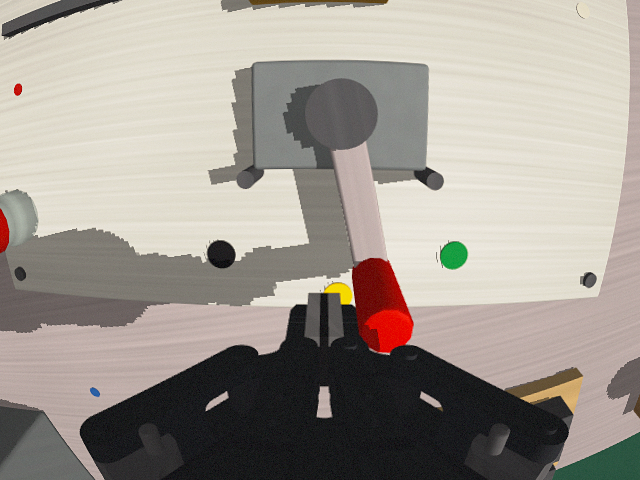

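The lever is past the yellow dot, with the arm pointing to (385,330), and contact is still good. I'll continue to the green dot.

```bash
python3 -m handwheel '{"deltas":[[-1,0.05,0.2,0,0],[-1,0.1,0.2,0,0],[-1,0.1,0.2,0,0],[-1,0.05,0.1,0,0],[-1,0,0,0,0]]}'; python3 st.py; python3 - <<'E'
from h import *
snap('wrist','w6')
E
```

```text
clock: 11.42
tcp_pos: [0.6758, 0.0255, 0.1262]
orientation: [0.008, 0.099, 0.995, -0.005]
wrist_force: [12.4, -15.0, -5.4]
finger_gap: 0.0002
grip_force: 9.1
clock 11.425 TCP fix [125.9442  55.6393] z 126.160133064709 tip z 53.560133064709 dyaw 0.334856537933571 F fix [ 14.994  -12.3108] -5.390190562194315 tilt [ 0.0141 -0.011 ] reach 0.0726 gap 0.00023558246848044912
```

View pics/w6.png

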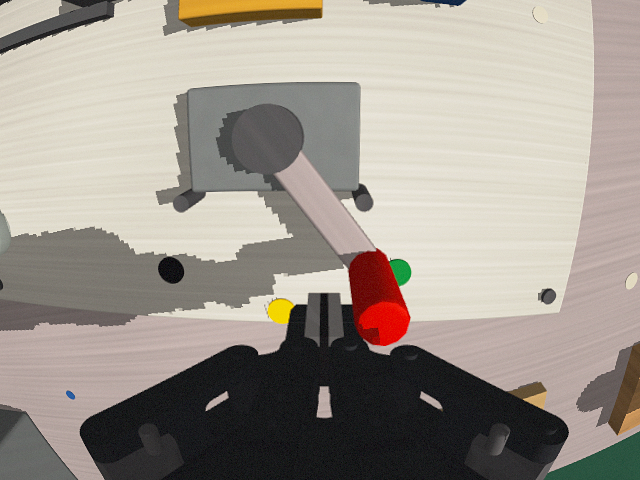

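The lever is practically at the green dot and its end pin. I'll give one small extra push, then retreat in -y, lift, and check.

```bash
python3 -m handwheel '{"deltas":[[-1,0.1,0.1,0,0],[-1,0,0.1,0,0],[-1,0,0,0,0],[-1,0,-0.4,0,0],[-1,0,-0.6,0,0],[-1,0,-0.5,-0.5,0],[-1,0,0,-1,0],[-1,0,0,-0.5,0],[-1,0,-1,0,0],[-1,0,-1,0,0],[-1,0,-1,0,0],[-1,0,-1,0,0],[-1,0,0,0,0],[-1,0,0,0,0]]}'; python3 st.py; python3 - <<'E'
from h import *
snap('top','t7');snap('side','s7')
t=cv2.imread('pics/t7.png')[145:295,215:435]; s=cv2.imread('pics/s7.png')[200:330,260:450]
cv2.imwrite('pics/c7.png',np.hstack([cv2.resize(t,(400,273),interpolation=3),cv2.resize(s,(400,273),interpolation=3)]))
E
```

```text
clock: 13.22
tcp_pos: [0.6247, -0.1757, 0.2042]
orientation: [0.0, 0.096, 0.995, 0.0]
wrist_force: [-0.8, -0.2, -0.4]
finger_gap: 0.0002
grip_force: 0.0
clock 13.225 TCP fix [ 114.3154 -151.6472] z 204.1949621955878 tip z 131.5949621955878 dyaw 0.01826971755798792 F fix [-0.7443 -0.299 ] -0.40847900814784727 tilt [0.0009 0.0003] reach 0.0726 gap 0.00018058066705512653
```

View pics/c7.png

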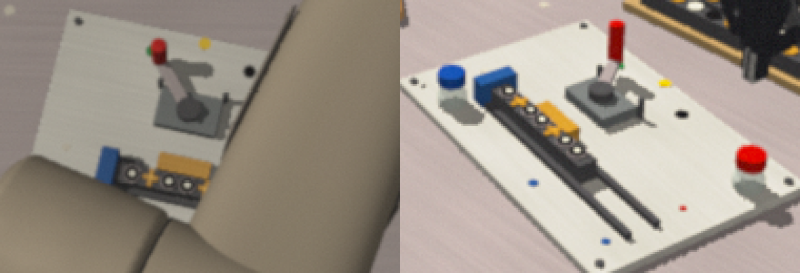

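The knob now stands at the green dot (left crop (159,44)), the bar is at the stop, and the jars are in place. I'll check the angle numerically and then hand in.

```bash
python3 - <<'E'
from fit import *
from workcell import hand_in
k=w2f(px(np.load('pics/t7.npz'),302.4,168.8,.086))-[.055,.03]
th=np.arctan2(k[1],k[0])+.72; print(k*1000,th)
if th>1.3: print(hand_in())
E
```

```text
[58.1429 49.7653] 1.4279179873488617
the job is handed in; nothing more can be done
None
```

The bar is home against the blue stop, the clamp lever is locked at its second stop (measured about 1.43 of 1.44 rad), the jars stand where they were, and the job was handed in at about 13 s; no verdict came back.

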